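# Switch on the microscope's ring light with its pull knob

## Robot

A 6-joint arm with a two-finger parallel gripper is mounted at the origin on the work surface. World frame = base frame: x ahead of the robot, y to its left, z up, the work surface at z = 0. Lengths are in m, angles in rad, forces in N, time in s.
With the tool pointing down it reaches from about 0.375 to 0.975 m from the base axis. Payload 3.8 kg.
Tool frame: the origin (TCP) lies midway between the tips of the shut fingers; the grasp point (between the pads) lies 19 mm behind it; z points along the fingers, y is the line along which they close (so a half turn about z gives the same grasp; the last joint's range is limited). The gripper opens to 88 mm and grips with 3 to 60 N. Pads are 18 mm wide; open, the fingers measure 123 mm over their backs; the gripper's body (75 mm by 187 mm) begins 45 mm behind the grasp point.
Start: joints at [-1.292, 0.264, 1.604, -0, 1.274, -0.037], TCP at [0.21, -0.642, 0.239] pointing down, gripper open.
Joint ranges: [-2.63, 2.63], [-0.94, 2.18], [0.31, 2.57], [-1.31, 4.45], [0, 2.66], [-2.55, 2.55]. Speed limits (rad/s): [2.57, 2.57, 3.14, 3.14, 3.14, 3.14].

## Interface

Orientations are given as a rotation vector (axis times angle).
In Python, from cell import manip, inverse_kinematics, cams, order gives the robot as it stands. Calls block until the motion is done:
- manip.move_pose(position, orientation): joint-space move of the TCP to a pose.
- manip.move_linear(position, rate=0.15, rot=None): straight line of the TCP; rot=None keeps the orientation; rate is the mean speed in m/s.
- manip.set_joints(angles): joint-space move.
- manip.set_gripper(opening, force=None): finger opening in m; force is the grip in N (None keeps the last); returns when the fingers have stopped.
- manip.dwell(seconds).
- inverse_kinematics(position, orientation): joint angles nearest the present ones, or None.
- manip.state(): the state.
- cams.capture(name): name is "side" or "top"; returns a dict with "image" (420x560x3 uint8, blue, green, red), "z_map" (420x560 float32, m along the optical axis (not along the pixel's ray), 0 where there is no reading), "intrinsics" (3x3 intrinsics, pixels), "position" and "orientation" of the camera in the world. Camera axes: x right, y down, z forward; pixel columns grow to the right and rows downward; lengths in m; the calibration is good to about 2 mm. A picture is of the moment at which its call begins.
A pose or a line that the arm cannot do raises manip.IKError and nothing moves.
- order.close_job(): hands the job in; it is judged then, once.
The state is a dict: "clock": time; "joint_pos": joint angles; "joint_velocities": joint speeds; "tau": joint torques, N m; "tool_pos": TCP position; "tcp_rot": TCP orientation; "contact_force": force on the tool from outside, world axes, zero at the start; "moment": the same for the moment, N m; "gripper_width": finger opening in m; "grasp_force": force on a finger pad.
Only numpy, scipy, OpenCV 4.12 (cv2) and the standard library are available. Lean on these libraries where they do the work, as an engineer would, in place of code of your own. Each camera call takes 0.05 s, during which the arm holds its last target. There are 200 camera calls.

## Task

Switch on the microscope's ring light: take the yellow knob on its metal switch box, pull it straight up as far as it goes, then let go of it so that it settles back a little and rests in its raised 'on' position. The fume fan, on the black knob of the other box, is already running: leave that knob as it is, and do not disturb the opened phone on the blue mat.

Things in the scene. Friction and masses are not known exactly. Their poses are not given: they have to be found in the camera images.
- light_knob (a joint): How far the yellow knob is pulled straight up, in m: 0 fully in (off), 0.020 its upper stop; starts at 0 to 0.003. It does not turn. A spring (250 N/m) and a rubbing collar (4 N) resist, about 10 N at the stop. Let go above 0.0144, it slides back and rests at about 0.0144 (on); let go lower, it stays there.
- light_knob_grip (a point): Centre of the yellow knob's head, where to grip; rises with it. Head: upright ribbed cylinder, 34 mm across, 20 mm high, on a steel stem 16 mm thick, amid the flat top of a fixed metal box (130 x 100 x 55 mm high, turned at random, yellow sun drawn on top; nothing else stands up from it). Fully in, this point is 81 mm above the bench, the head's underside 16 mm above the box. z: up, along the pull.
- fan_knob_grip (a point): Centre of the head of the black knob, same shape and size, on the other metal box, with a small black fan drawn on top. It starts raised 11 to 13.5 mm (on), this point 92 to 94.5 mm above the bench, and must stay so. The boxes stand either side of the blue mat, knobs at least 0.36 m apart; either may be on the left.
- phone: An opened phone, loose, 147 x 72 x 11 mm, 0.10 to 0.21 kg, on the blue mat (3 mm thick, 300 x 210 mm) between the boxes. Origin: centre of its underside; x along its length, z up. A red-handled screwdriver lies beside it.
Things that resemble listed ones, but are neither listed nor needed, are in the scene too. Leave any pink look-alike of the part that bears light_knob alone.

How it is judged:
By the outcome, as a careful person would: the job done as asked, in the order asked, and still so for the second after the job is handed in, with the robot touching nothing.
It also fails if it takes over 32 s, if anything falls off the work surface, if the arm or the gripper's body presses on something with over 40 N, if the wrist force passes 120 N, or if a joint passes its speed limit or range.

## Working session

There is one attempt and no reset: what is moved stays moved. The work goes in short steps, each a Python script; the robot and the scene stay as the last script left them, time stands still between calls to the robot, and variables do not carry over. Pictures are saved under pics/ and viewed, at most 10 in all, crops included, and the job is handed in when it is done.

```bash
mkdir -p pics; ls
cat > h.py <<'E'
import numpy as np, cv2
from scipy.spatial.transform import Rotation as R
from cell import manip, inverse_kinematics, cams, order
def world(c):
    K=np.array(c["intrinsics"]);z=c["z_map"];v,u=np.indices(z.shape)
    p=np.stack([(u-K[0,2])/K[0,0]*z,(v-K[1,2])/K[1,1]*z,z],-1)
    o=np.array(c["orientation"]); M=o if o.shape==(3,3) else R.from_rotvec(o).as_matrix()
    return p@M.T+np.array(c["position"])
E
python3 - <<'E'
from h import *
for n in("top","side"):
    c=cams.capture(n);cv2.imwrite(f"pics/{n}0.png",c["image"]);np.savez(f"{n}0.npz",**c)
    print(n,c["position"],c["orientation"],c["intrinsics"])
s=manip.state();print(s["clock"],s["tcp_rot"])
E
```

```text
pics
top [0.32572415 0.01001004 1.33193488] [-2.1068081   2.14759658 -0.20443603] [[540.02600095   0.         280.93939947]
 [  0.         540.02600095 209.97026784]
 [  0.           0.           1.        ]]
side [ 0.41437596 -0.6151371   0.60815927] [-2.25742779  0.27589652 -0.15047035] [[421.73561852   0.         282.90962976]
 [  0.         421.73561852 211.29483902]
 [  0.           0.           1.        ]]
0.1 [-3.10057550e+00 -4.93666872e-01  3.60571555e-04]
```

View pics/top0.png

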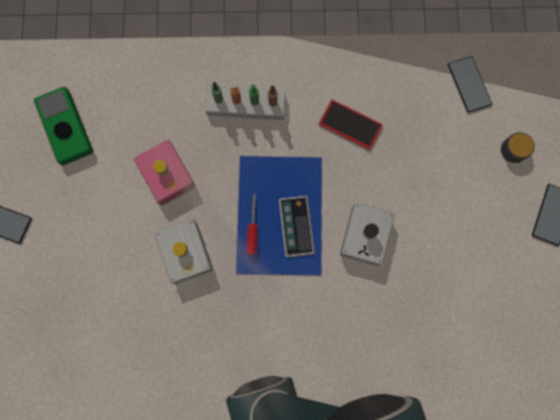

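View pics/side0.png

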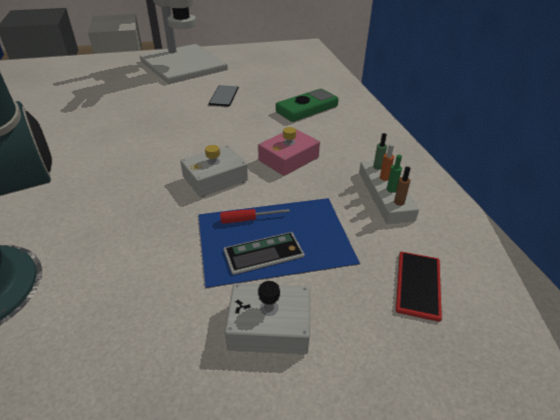

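The top view shows the metal light box at about (183,251), with its yellow knob at (180,249). The pink decoy is at (165,172), the fan box at (368,234), and the phone at (296,226) on the mat. The side view agrees: yellow knob at (212,152), black knob at (269,292).

```bash
cat >> h.py <<'E'
def blob(c,lo,hi,roi):
    m=cv2.inRange(cv2.cvtColor(c["image"],cv2.COLOR_BGR2HSV),lo,hi)
    k=np.zeros_like(m);x0,y0,x1,y1=roi;k[y0:y1,x0:x1]=255
    return m&k
def cast(c,uv,h):
    K=np.array(c["intrinsics"]);o=np.array(c["orientation"]);M=R.from_rotvec(o).as_matrix()
    d=M@np.linalg.solve(K,[*uv,1]);p=np.array(c["position"]);return p+d*(h-p[2])/d[2]
E
python3 - <<'E'
from h import *
for n,roi in(("top",(165,235,200,262)),("side",(198,140,228,162))):
    c=dict(np.load(f"{n}0.npz"));m=blob(c,(18,110,60),(35,255,255),roi)
    N,l,st,ce=cv2.connectedComponentsWithStats(m);i=1+np.argmax(st[1:,4]);w=world(c)[(l==i)]
    print(n,st[i],ce[i],w.mean(0),np.percentile(w[:,2],[5,50,95]))
    for h in(.081,.0925):print(h,cast(c,ce[i],h))
for n,roi in(("top",(360,222,384,240)),("side",(255,280,283,305))):
    c=dict(np.load(f"{n}0.npz"));m=blob(c,(0,0,0),(180,255,60),roi)
    N,l,st,ce=cv2.connectedComponentsWithStats(m);i=1+np.argmax(st[1:,4]);w=world(c)[l==i];print("fan",n,st[i],np.percentile(w[:,2],[5,50,95]),cast(c,ce[i],.1))
c=dict(np.load("top0.npz"));w=world(c);print("pink knob",w[167,160],"boxtop",w[262,195],w[235,170])
im=cv2.resize(c["image"][215:285,135:225],None,fx=6,fy=6,interpolation=2);cv2.imwrite("pics/crop.png",im)
E
```

```text
top [173 242  14  14 155] [179.50322581 248.72903226] [0.4704879  0.23358061 0.09989221] [0.08499319 0.09275731 0.09727417]
0.081 [0.47271756 0.2369479  0.081     ]
0.0925 [0.47136623 0.23486163 0.0925    ]
side [205 145  15  14 160] [212.11875 151.19375] [0.47064454 0.22414793 0.09006753] [0.07570646 0.08960008 0.09268737]
0.081 [0.47162855 0.23871613 0.081     ]
0.0925 [0.47037958 0.22008929 0.0925    ]
fan top [364 224  14  14 139] [0.0972017  0.1051451  0.10929021] [ 0.50372675 -0.20653796  0.1       ]
fan side [258 281  22  24 412] [0.08852003 0.10296301 0.10468097] [ 0.50336827 -0.21235343  0.1       ]
pink knob [0.66611785 0.28349796 0.0942981 ] boxtop [0.44334842 0.20422264 0.05774302] [0.50884069 0.26447088 0.05652224]
```

View pics/crop.png

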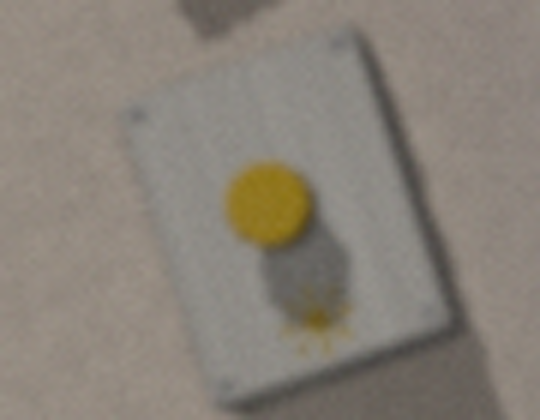

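The crop shows the yellow knob on the bare metal box with the sun mark, so this is the right one. It is at about (0.471, 0.235), with its head top at about 0.0925.

Run:
```python
from h import *
x,y=.4712,.2352
best=None
for a in np.radians(np.arange(-180,180,15)):
    rv=(R.from_euler('z',a)*R.from_euler('x',np.pi)).as_rotvec()
    q=inverse_kinematics([x,y,.065],rv)
    if q is not None and (best is None or abs(q[5])<abs(best[1][5])): best=(rv,q,a)
rv,q,a=best;print(np.degrees(a),np.round(q,2));np.save("rv.npy",rv)
manip.move_pose([x,y,.16],rv)
manip.move_linear([x,y,.065],rate=.08)
s=manip.state();print(s["clock"],s["tool_pos"],s["contact_force"])
manip.set_gripper(.036,force=5)
s=manip.state();print(s["gripper_width"],s["grasp_force"],s["contact_force"])
manip.set_gripper(0.0,force=8)
s=manip.state();print(s["clock"],s["gripper_width"],s["grasp_force"],s["contact_force"],s["tool_pos"])
c=cams.capture("side");cv2.imwrite("pics/g.png",cv2.resize(c["image"][90:240,110:310],None,fx=3,fy=3))
```

```text
119.99999999999999 [ 0.42  0.16  2.08 -0.    0.9  -0.11]
4.65 [0.47177438 0.23547338 0.06566887] [ 1.24383426  0.36658377 -0.005413  ]
0.03563142464697523 0.0 [-0.09997153  0.21915705  0.38909607]
5.75 0.03229090312755309 7.999039180576801 [ 3.89610092  1.98513323 -3.83556925] [0.47228272 0.2358081  0.06526097]
```

View pics/g.png

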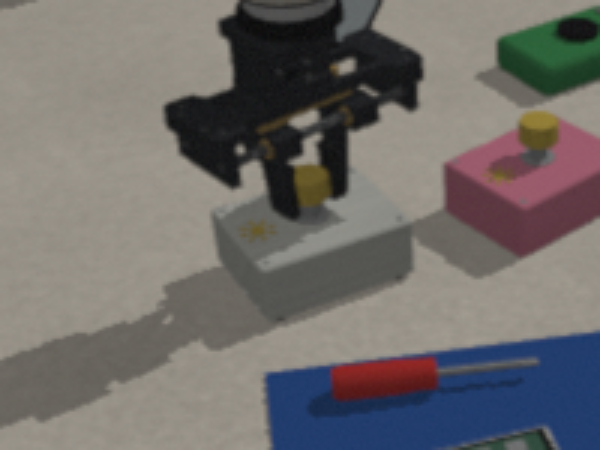

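The fingers straddle the yellow head, with the box and pink decoy untouched. Next I firm the grip and pull up in small steps until the force shows the stop.

Run:
```python
from h import *
manip.set_gripper(0.0,force=35)
s=manip.state();p=np.array(s["tool_pos"]);z0=p[2];print(s["contact_force"],z0,s["gripper_width"],s["grasp_force"])
x,y=p[:2]
for d in [.008,.014,.016,.018,.019,.020,.021,.022,.023,.024]:
    manip.move_linear([x,y,z0+d],rate=.03)
    s=manip.state();f=s["contact_force"];print(d,round(s["tool_pos"][2]-z0,4),np.round(f,1),round(s["grasp_force"],1))
    if f[2]<-20:break
print(s["clock"])
c=cams.capture("side");cv2.imwrite("pics/g2.png",cv2.resize(c["image"][90:240,110:310],None,fx=3,fy=3))
```

```text
[ 5.65245791  2.99943432 -3.77447913] 0.06529005504459191 0.031725596365644204 34.997289665043354
0.008 0.008 [ 2.2  1.6 -2.3] 35.0
0.014 0.014 [ 3.3  1.3 -4. ] 35.0
0.016 0.0158 [ 3.9  2.2 -6.9] 35.0
0.018 0.0177 [ 4.3  2.4 -6.9] 35.0
0.019 0.0186 [ 4.5  2.5 -7.3] 35.0
0.02 0.0194 [ 5.5  3.4 -9.2] 35.0
0.021 0.0195 [  8.6   4.3 -14.4] 35.0
0.022 0.0196 [  9.7   5.2 -21.3] 35.0
8.3
```

View pics/g2.png

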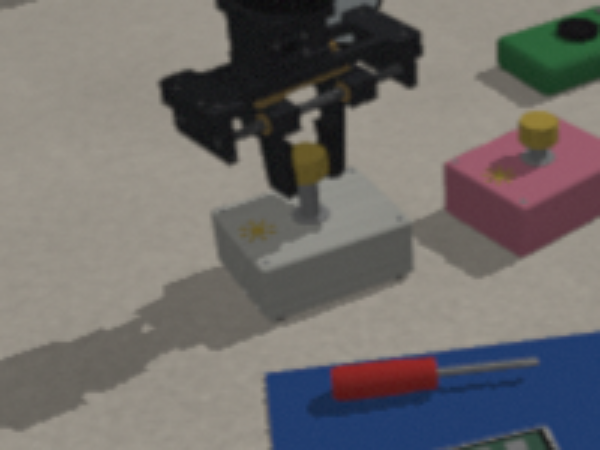

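The stop is reached: the force rises steeply at 19.5 mm, and the picture shows the long exposed stem. Now I let go, back off upward and check.

Run:
```python
from h import *
manip.set_gripper(.08)
manip.dwell(.5)
p=np.array(manip.state()["tool_pos"]);print(p,manip.state()["gripper_width"],np.round(manip.state()["contact_force"],1))
manip.move_linear([p[0],p[1],.2],rate=.08)
manip.move_pose([.21,-.642,.239],[-3.10057550,-.493666872,0])
for n,roi in(("top",(165,235,200,262)),("side",(198,130,228,162))):
    c=cams.capture(n);m=blob(c,(18,110,60),(35,255,255),roi);cv2.imwrite(f"pics/{n}1.png",c["image"])
    N,l,st,ce=cv2.connectedComponentsWithStats(m);i=1+np.argmax(st[1:,4]);w=world(c)[l==i];b=world(c)
    print(n,st[i],ce[i],np.percentile(w[:,2],[5,50,95]))
    m=blob(c,(0,0,0),(180,255,60),(360,222,384,240) if n=="top" else (255,280,283,305))
    N,l,st,ce=cv2.connectedComponentsWithStats(m);i=1+np.argmax(st[1:,4]);print("fan",st[i],np.percentile(b[l==i][:,2],[5,50,95]))
    o=np.load(f"{n}0.npz")["image"];d=cv2.absdiff(o,c["image"]).max(2);r=d[190:262,275:318] if n=="top" else d[230:275,220:310];print("phone diff",r.mean(),r.max())
s=manip.state();print(s["clock"],np.round(s["contact_force"],1))
```

```text
[0.47231842 0.23580835 0.08727739] 0.08015591064148749 [0.3 0.5 0.8]
top [172 241  14  14 154] [178.38311688 247.98051948] [0.09999834 0.10658715 0.11052743]
fan [365 224  13  14 138] [0.09649531 0.10473555 0.10879313]
phone diff 4.0765503875969 20
side [205 140  14  14 162] [211.5617284  146.05555556] [0.0894407  0.10351283 0.10637256]
fan [258 281  22  24 412] [0.08866235 0.10289565 0.10497852]
phone diff 1.9098765432098765 10
14.55 [-1.1 -0.4 -0.4]
```

View pics/side1.png

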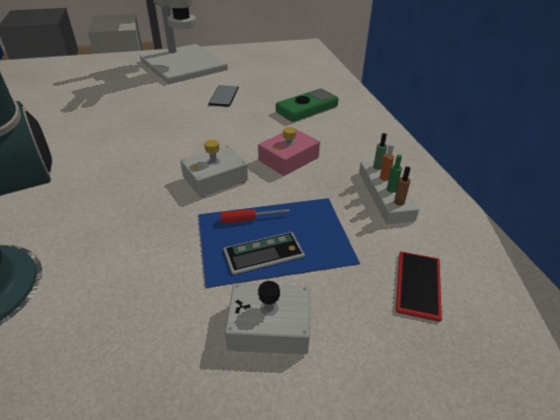

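The yellow knob at (211,146) now stands about 14 mm higher. The black knob, phone and everything else are unchanged, and the arm is clear.

```bash
python3 -c "
from h import *
print(order.close_job())"
```

```text
the job is handed in; nothing more can be done
None
```

The ring light is on: I pulled the yellow knob up to its stop and let go, and it settled about 14 mm higher than at the start; the fan knob and phone did not move, and I handed the job in with the arm clear at about 14.6 s.

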